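Walk a die block round to its fence

TASK

Walk the heavy die block round to the metal fence with the fingertips, never gripping it: push on its low stepped back, at one end and then at the other in turn, until its tall plain long side sits flush against the fence with the block's whole length on the fence. Get the block nearly square before it meets the fence, so that no corner digs into it. Do not lift or tip the block, and leave the other things on the bench where they are.

Things in the scene. Friction and masses are not known exactly. Their poses are not given: they have to be found in the camera images.
- die_block: cast aluminium die block, 0.9 kg, 130 (x) x 92 (y) x 28 mm; origin: centre of underside. +y side: tall plain long face, to go to the fence. -y side: the back, to be pushed: a step 26 mm wide, 18 mm high. Both 46 mm from the origin. Top: a round impression towards -x, a rectangular one towards +x; 2 dark plugs in the step. Starts 28 to 60 degrees counter-clockwise of square, plain face roughly towards the fence
- face_a (a point): point on the block's plain face, at its +x end, 14 mm above the underside (block frame: 65, 46, 14 mm)
- face_b (a point): point on the block's plain face, at its -x end, 14 mm above the underside (block frame: -65, 46, 14 mm)
- fence: aluminium angle fence fixed to the bench left of the block, 220 mm long (its x, roughly away from the robot), 34 mm tall; origin at mid-length in the plane of its face, at bench height. The face is y = 0 of its frame and looks along its -y, towards the block; a flange with two screws lies behind it, to y = 48 mm
- practice_oval: bystander: grey oblong engraving practice piece, 34x52x9 mm, lying just beyond the fence's end nearest the robot; origin at the centre of its underside
- practice_square: bystander: dark square practice piece, 46x46x9 mm, lying behind the fence; origin at the centre of its underside
- loupe2: bystander: black watchmaker's loupe, 38 mm across, 30 mm tall, behind the fence; origin at the centre of its underside
- pot: bystander: screw-top parts pot with blue lid, 43 mm across, 31 mm tall, behind the fence; origin at the centre of its underside
- eraser: bystander: small block eraser, 18x43x12 mm, at the right of the work; origin at the centre of its underside
- dust_brush: bystander: wooden dust brush, 20x179x11 mm, at the right of the work; origin at the centre of its underside
Mind the look-alikes: they are no part of the job. Leave any blue look-alike of the die_block alone.

How it is judged:
By the outcome, as a careful person would: the job done as asked, in the order asked, and still so for the second after the job is handed in, with the robot touching nothing.
It also fails if it takes over 66 s, if anything falls off the work surface, if the arm or the gripper's body presses on something with over 40 N, if the wrist force passes 120 N, or if a joint passes its speed limit or range.

ROBOT

A 7-joint arm with a two-finger parallel gripper is mounted at the origin on the work surface; the furniture and walls round the work are solid. World frame = base frame: x ahead of the robot, y to its left, z up, the work surface at z = 0. Lengths are in m, angles in rad, forces in N, time in s.
With the tool pointing down it reaches from about 0.4 to 0.85 m from the base axis. Payload 10.4 kg.
Tool frame: the origin (TCP) lies at the very end of the fingers, on their centre line; the grasp point (between the pads) lies r.grip_depth behind it (r.grip_depth is the distance from the TCP to the grasp point, in m); y points along the fingers, z is the direction in which the jaws open and shut, and the axes are right-handed (so a half turn about y gives the same grasp; the last joint's range is limited). The gripper opens to 87 mm and grips with 3 to 60 N. Pads are 19 mm wide; open, the fingers measure 117 mm over their backs; the gripper's body (75 mm by 190 mm) begins 51 mm behind the grasp point.
Start: joints at [-1.186, 0.332, -0.065, 1.46, 0.022, 1.35, -0.088], TCP at [0.248, 0.574, 0.185] pointing down, gripper open.
Joint ranges: [-2.6, 2.6], [-0.5, 2.12], [-1.47, 1.34], [0.16, 2.42], [-1.27, 4.41], [0.06, 2.06], [-2.6, 2.6]. Speed limits (rad/s): [2.22, 2.22, 2.79, 2.79, 3.14, 3.14, 3.14].

INTERFACE

Orientations are given as a unit quaternion [x, y, z, w].
In Python, from bench import r gives the robot as it stands.
- The arm moves only by the shell command python3 -m jog 'ROWS' [OPENING] [FORCE]. ROWS is JSON, a list of rows, each a list of 6 numbers: the shift along the tool's x, y, z in m, then the turn, a rotation vector about the tool's x, y, z in degrees. A call has 1 to 12 rows; each row shifts and turns the pose as measured when the row begins, along the tool's axes as they then stand; what a row does not reach is not made up. A row lasts 1/12 s, in which the tool goes at most 41.7 mm and 7.16 degrees, less where a joint would pass 70% of its speed; a pose out of reach is approached as far as the arm can. A call with a gripper value outside its range is refused whole. OPENING is the opening, from -1 (shut) to 1 (fully open), so that 0 is half open, set as the call begins (- or left out, the last holds). The fingers move at their own pace and stop on an object; FORCE is the grip in N (left out, the last holds). Time passes only in rows, so rows that do not move let the fingers close. It gives the time, the measured TCP pose, the force and the opening at its end, in the units of the state.
- r.read_state(): the state, without advancing time (a new reading comes with each control period).
- r.camera(name): name is "scene" or "side" or "wrist"; returns a dict with "image" (384x512x3 uint8, red, green, blue), "range_z" (384x512 float32, m along the optical axis (not along the pixel's ray), 0 where there is no reading), "K" (3x3 intrinsics, pixels), "R" (3x3) and "t" (3): a world point X has camera coordinates R X + t. Camera axes: x right, y down, z forward; pixel columns grow to the right and rows downward; lengths in m; the calibration is good to about 2 mm. The wrist camera is an equidistant fisheye: a pixel r from the principal point sees the ray r / f radians off the axis. A picture is of the moment at which its call begins.
- r.close_job(): hands the job in, once; it reports no verdict.
The state is a dict: "time": time; "joint_positions": joint angles; "joint_vel": joint speeds; "joint_torque": joint torques, N m; "ee_pos": TCP position; "eef_rot": TCP orientation; "ft_force": force on the tool from outside, world axes, zero at the start; "torque": the same for the moment, N m; "width": finger opening in m.
Only numpy, scipy, OpenCV 4.12 (cv2) and the standard library are available. Lean on these libraries where they do the work, as an engineer would, in place of code of your own. Each camera call takes 0.05 s, during which the arm holds its last target. There are 200 camera calls.

## Working session

There is one attempt and no reset: what is moved stays moved. The work goes in short steps, Python scripts to look and compute and a shell command to move; the robot and the scene stay as the last step left them, time stands still between calls to the robot, and variables do not carry over. Pictures are saved under pics/ and viewed, about 8 in all and at most 12, crops included, and the job is handed in when it is done.

```bash
mkdir -p pics; ls; python3 - <<'E'
from bench import r
import cv2,numpy as np
s=r.read_state()
for k,v in s.items(): print(k,np.round(v,4))
print(r.grip_depth)
for n in("scene","side"):
    c=r.camera(n); np.savez(f"pics/{n}0.npz",**c)
    cv2.imwrite(f"pics/{n}0.png",cv2.resize(c["image"][:,:,::-1],(800,600)))
    print(n,c["K"].round(1).tolist(),c["R"].round(3).tolist(),c["t"].round(3))
E
```

```text
pics
time 0.0
joint_positions [-1.1856  0.3329 -0.0647  1.461   0.0216  1.3499 -0.0885]
joint_vel [-0.002  -0.0005  0.0009 -0.002   0.0002 -0.0007 -0.0001]
joint_torque [ 1.50000e-03 -6.23247e+01  2.56000e-02 -3.89892e+01 -6.12000e-02
  3.96000e-02  1.00000e-04]
ee_pos [0.2477 0.5733 0.1837]
eef_rot [ 0.693  -0.1433  0.1431 -0.6919]
ft_force [0.5501 0.2327 0.0295]
torque [ 0.0225 -0.006   0.0814]
width 0.0873
0.0187
scene [[494.4, 0.0, 250.4], [0.0, 494.4, 193.0], [0.0, 0.0, 1.0]] [[-0.802, -0.598, 0.019], [-0.381, 0.487, -0.786], [0.461, -0.637, -0.618]] [0.441 0.148 1.205]
side [[375.4, 0.0, 257.6], [0.0, 375.4, 191.0], [0.0, 0.0, 1.0]] [[0.916, -0.401, -0.025], [-0.228, -0.466, -0.855], [0.332, 0.788, -0.518]] [-0.343  0.204  0.637]
```

View pics/scene0.png

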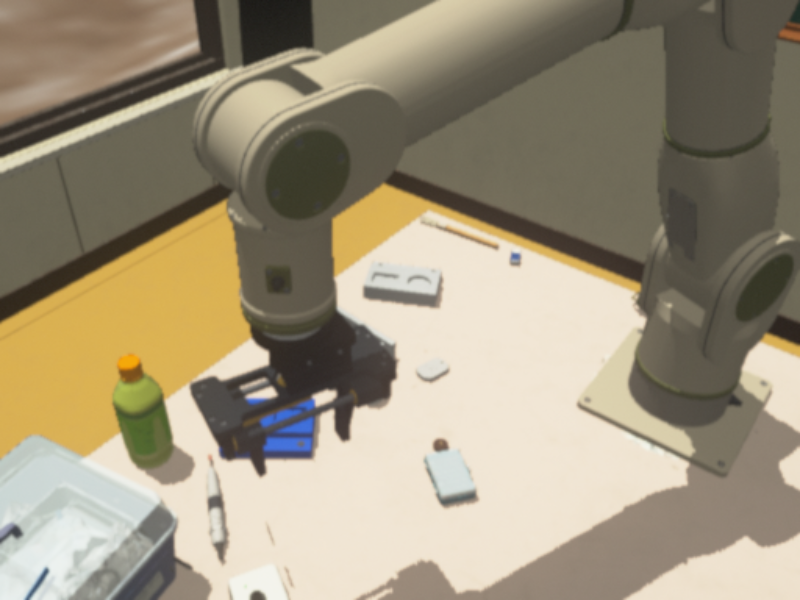

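View pics/side0.png

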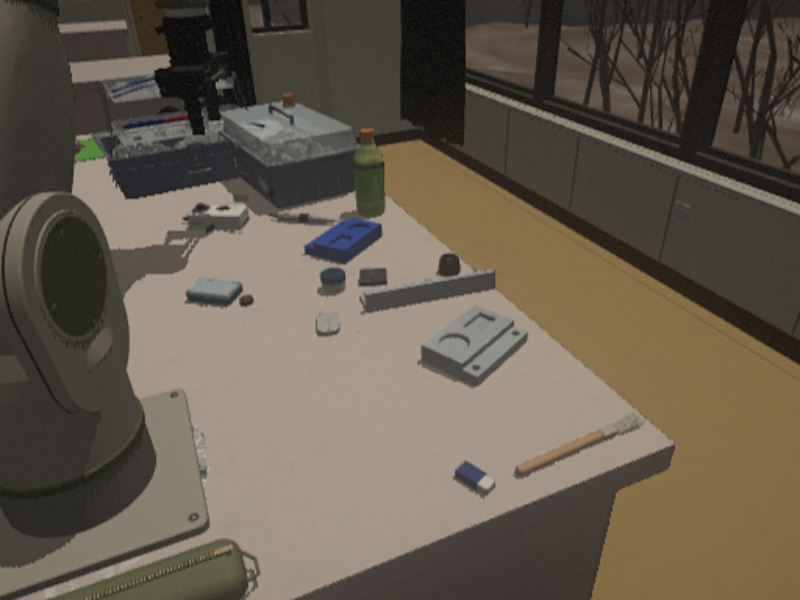

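The grey block is at (475,345) in the side view and (403,283) in the scene view. The blue one at (343,240) in the side view is the look-alike. The fence runs from (362,300) to (495,280). I'll measure both from range data and take an enlarged crop to confirm.

```bash
cat > h.py <<'E'
import numpy as np,cv2
from bench import r
def cloud(c):
    v,u=np.mgrid[:384,:512]; z=c["range_z"].astype(float); K=c["K"]
    P=np.stack([(u-K[0,2])/K[0,0]*z,(v-K[1,2])/K[1,1]*z,z],-1)
    W=(P-c["t"])@c["R"]; W[z==0]=np.nan; return W
def rect(p):
    (c,s,a)=cv2.minAreaRect((p*1000).astype(np.float32)); return np.round(c,1),np.round(s,1),round(a,2),len(p)
def boxw(W,x0,x1,y0,y1,z0,z1):
    return (W[...,0]>x0)&(W[...,0]<x1)&(W[...,1]>y0)&(W[...,1]<y1)&(W[...,2]>z0)&(W[...,2]<z1)
def proj(c,X):
    p=c["K"]@(c["R"]@np.array(X)+c["t"]); return p[:2]/p[2]
E
python3 - <<'E'
from h import *
for n in("side","scene"):
    c=dict(np.load(f"pics/{n}0.npz")); W=cloud(c)
    for nm,(u,v) in dict(side=dict(block=(475,345),f1=(365,302),f2=(493,278),fm=(430,290),bench=(400,350),oval=(327,322),er=(470,475),br=(520,470)),scene=dict(block=(403,290),bench=(300,300),oval=(432,370)))[n].items():
        print(n,nm,W[int(v/1.5625),int(u/1.5625)].round(4))
c=dict(np.load("pics/side0.npz"));im=c["image"][150:260,220:360,::-1]
cv2.imwrite("pics/crop0.png",cv2.resize(im,(763,600),interpolation=cv2.INTER_CUBIC))
E
```

```text
side block [0.4895 0.0159 0.0282]
side f1 [0.4025 0.2173 0.0077]
side f2 [0.6129 0.1751 0.0228]
side fm [0.5038 0.186  0.0213]
side bench [0.4061 0.0817 0.0006]
side oval [0.3301 0.1855 0.0087]
side er [ 0.3767 -0.1698  0.0127]
side br [ 0.4309 -0.1826  0.0098]
scene block [0.4805 0.0637 0.0233]
scene bench [0.2126 0.5944 0.455 ]
scene oval [0.3312 0.1872 0.0074]
```

View pics/crop0.png

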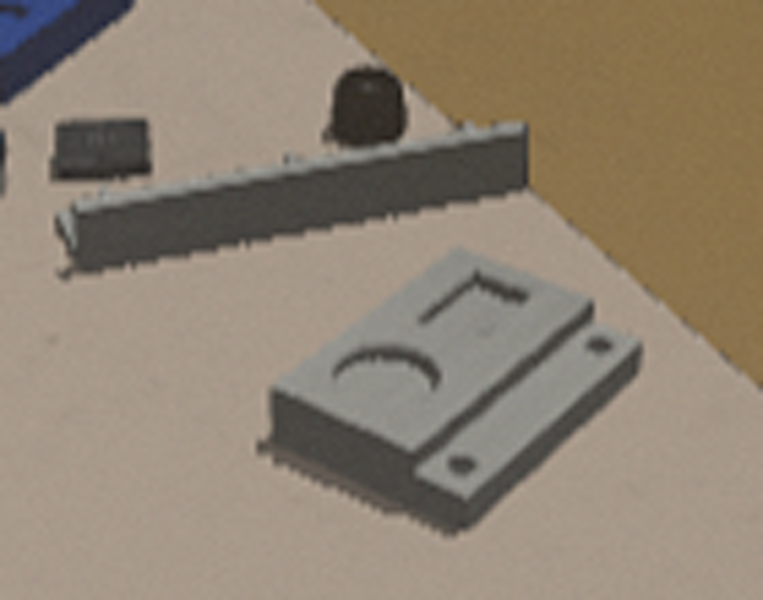

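The crop shows the grey block, with its round impression at (385,370), rectangular one at (475,300) and two-plug step on the right at (460,465) and (600,345). That matches die_block, and the blue one is the look-alike. Next I'll fit the block and fence.

```bash
cat >> h.py <<'E'
def fence(c):
    W=cloud(c); m=boxw(W,.36,.66,.13,.26,.006,.030); p=W[m]
    # face points: fit line, trimmed
    q=p[:,:2]
    for _ in range(6):
        vx,vy,x0,y0=cv2.fitLine(q.astype(np.float32),cv2.DIST_HUBER,0,1e-5,1e-5).ravel()
        if vx<0: vx,vy=-vx,-vy
        d=(p[:,:2]-[x0,y0])@[-vy,vx]; q=p[np.abs(d)<.003][:,:2]
    s=(q-[x0,y0])@[vx,vy]; 
    return np.array([x0,y0]),np.array([vx,vy]),s.min(),s.max(),len(q),np.std((q-[x0,y0])@[-vy,vx])
def block(c,b=(.38,.66,-.1,.17)):
    W=cloud(c); g=boxw(W,*b,.008,.045)
    n,l=cv2.connectedComponents(g.astype(np.uint8)); 
    k=np.argmax([(l==i).sum() for i in range(1,n)])+1; p=W[l==k]
    top=p[(p[:,2]>.024)&(p[:,2]<.033)][:,:2]; tl=p[(p[:,2]>.014)][:,:2]; allp=p[:,:2]
    return top,tl,allp,l==k
E
python3 - <<'E'
from h import *
F=fence(dict(np.load("pics/side0.npz")));print("fence",[np.round(x,4) for x in F],"ang",np.degrees(np.arctan2(F[1][1],F[1][0])).round(2),"ends",(F[0]+F[1]*F[2]).round(4),(F[0]+F[1]*F[3]).round(4))
for n in("side","scene"):
    c=dict(np.load(f"pics/{n}0.npz"));top,tl,al,m=block(c)
    for a in(top,tl,al):print(n,rect(a),cv2.boxPoints(cv2.minAreaRect((a*1000).astype(np.float32))).round(0).tolist())
E
```

```text
fence [array([0.5034, 0.1841], dtype=float32), array([ 0.9941, -0.1086], dtype=float32), np.float64(-0.1066), np.float64(0.1126), np.int64(645), np.float64(0.0013)] ang -6.24 ends [0.3975 0.1957] [0.6153 0.1719]
side (array([494.7,  44.2]), array([133. ,  70.1]), 27.08, 869) [[420.0, 45.0], [451.0, -17.0], [570.0, 43.0], [538.0, 106.0]]
side (array([499.7,  33.5]), array([133.8,  93.9]), 26.7, 1776) [[419.0, 45.0], [461.0, -39.0], [581.0, 22.0], [538.0, 105.0]]
side (array([499.7,  33.5]), array([133.7,  94.1]), 26.5, 1922) [[419.0, 46.0], [461.0, -38.0], [581.0, 21.0], [539.0, 105.0]]
scene (array([494.4,  44.1]), array([130.5,  74.6]), 27.22, 507) [[419.0, 47.0], [453.0, -19.0], [569.0, 41.0], [535.0, 107.0]]
scene (array([498.7,  35. ]), array([130.6,  98.6]), 25.81, 918) [[418.0, 51.0], [461.0, -38.0], [579.0, 19.0], [536.0, 108.0]]
scene (array([499.7,  33.4]), array([130.4, 103.3]), 26.46, 1002) [[418.0, 51.0], [464.0, -42.0], [581.0, 16.0], [535.0, 109.0]]
```

```bash
cat >> h.py <<'E'
from scipy.spatial.transform import Rotation as Ro
def tool(*targets,yaw=None):
    s=r.read_state(); R=Ro.from_quat(s["eef_rot"]).as_matrix(); p=np.array(s["ee_pos"])
    print("t %.2f"%s["time"],"tcp",p.round(4),"w %.3f"%s["width"],"F",np.round(s["ft_force"],1),"\naxes x,y,z (cols)\n",R.round(3),"jaw yaw",np.degrees(np.arctan2(R[1,2],R[0,2])).round(1))
    for t in targets: print("to",t,"tool mm",((np.array(t)-p)@R*1000).round(1))
E
python3 -c "
from h import *
tool((.45,.3,.184),(.47,-.1,.1))"
```

```text
t 0.10 tcp [0.2477 0.5734 0.1838] w 0.087 F [-0.9  0.5 -0. ] 
axes x,y,z (cols)
 [[ 0.918 -0.     0.397]
 [-0.397 -0.001  0.918]
 [ 0.    -1.    -0.001]] jaw yaw 66.6
to (0.45, 0.3, 0.184) tool mm [ 2.941e+02  1.000e-01 -1.707e+02]
to (0.47, -0.1, 0.1) tool mm [ 471.1   84.5 -529.9]
```

```bash
python3 -m jog '[[0,0,0,0,-5.73,0],[0,0,0,0,-5.73,0],[0,0,0,0,-5.73,0],[0.015,0,-0.031,0,0,0],[0.015,0,-0.031,0,0,0],[0.015,0,-0.031,0,0,0],[0.015,0,-0.031,0,0,0],[0.015,0,-0.031,0,0,0],[0.015,0,-0.031,0,0,0],[0.015,0,-0.031,0,0,0],[0.015,0,-0.031,0,0,0]]' -1 20; cat >> h.py <<'E'
U=np.array([.9941,-.1086,0]);N=np.array([.1086,.9941,0]);M=np.array([.5064,.1838,0])
def ff(p): # world -> fence frame mm
    d=np.array(p,float)-M; return np.array([d@U,d@N,d[2]])*1000
E
python3 -c "
from h import *
tool();print(ff(r.read_state()['ee_pos']))"
```

```text
time: 1.02
ee_pos: [0.3409, 0.3086, 0.1775]
eef_rot: [0.709, -0.031, 0.025, -0.704]
ft_force: [0.9, 0.5, 0.2]
width: 0.0218
t 1.02 tcp [0.3409 0.3086 0.1775] w 0.022 F [0.9 0.5 0.2] 
axes x,y,z (cols)
 [[ 0.997 -0.009  0.08 ]
 [-0.08  -0.008  0.997]
 [-0.008 -1.    -0.009]] jaw yaw 85.4
[-178.06497777  106.06358861  177.46330575]
```

```bash
python3 -m jog '[[0.015,0,-0.031,0,1.6,0],[0.015,0,-0.031,0,0,0],[0.015,0,-0.031,0,0,0],[0.015,0,-0.031,0,0,0],[0.015,0,-0.031,0,0,0],[0.015,0,-0.031,0,0,0],[0.015,0,-0.031,0,0,0],[0.015,0,-0.031,0,0,0],[0.015,0,-0.031,0,0,0],[0.015,0,-0.031,0,0,0],[0.015,0,-0.031,0,0,0],[0.015,0,-0.031,0,0,0]]'
python3 -c "
from h import *
tool();print(ff(r.read_state()['ee_pos']))"
```

```text
time: 2.02
ee_pos: [0.4809, -0.1026, 0.1777]
eef_rot: [0.708, -0.042, 0.035, -0.704]
ft_force: [0.8, 1.7, -0.0]
width: 0.0004
t 2.02 tcp [ 0.4809 -0.1026  0.1777] w 0.000 F [ 0.8  1.7 -0. ] 
axes x,y,z (cols)
 [[ 0.994 -0.01   0.108]
 [-0.109 -0.006  0.994]
 [-0.009 -1.    -0.007]] jaw yaw 83.8
[   5.73699355 -287.52073486  177.72146134]
```

```bash
python3 -m jog '[[0,0.03,0.005,0,0,0],[0,0.03,0.005,0,0,0],[0,0.03,0.005,0,0,0],[0,0.03,0.005,0,0,0],[0,0.03,0.005,0,0,0],[0,0.015,0,0,0,0],[0,0.005,0,0,0,0],[0,0,0,0,0,0]]'
python3 - <<'E'
from h import *
tool();print(ff(r.read_state()['ee_pos']))
c=r.camera("side");cv2.imwrite("pics/s1.png",c["image"][100:334,150:462,::-1].repeat(2,0).repeat(2,1))
E
```

```text
time: 2.68
ee_pos: [0.4833, -0.0901, 0.001]
eef_rot: [0.71, -0.046, 0.042, -0.702]
ft_force: [-0.2, -0.4, -0.4]
width: 0.0005
t 2.68 tcp [ 0.4833 -0.0901  0.001 ] w 0.001 F [-0.2 -0.4 -0.4] 
axes x,y,z (cols)
 [[ 0.992 -0.007  0.124]
 [-0.124 -0.011  0.992]
 [-0.006 -1.    -0.012]] jaw yaw 82.9
[   6.75948147 -274.77722772    1.04695599]
```

View pics/s1.png

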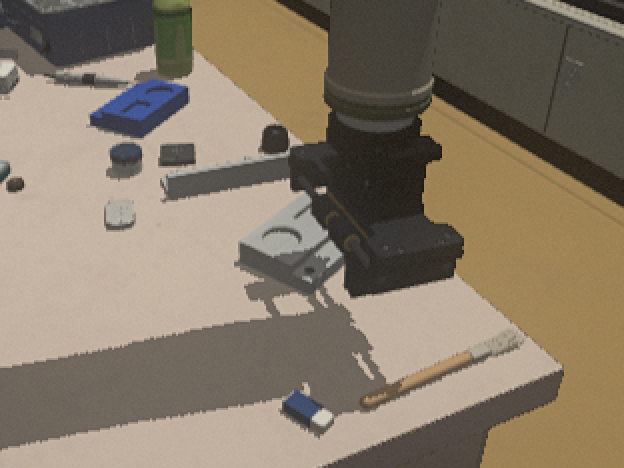

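```bash
python3 -m jog '[[0,-0.007,0,0.7,-0.9,0],[-0.004,0,0.012,0,0,0],[0,0,0.012,0,0,0],[0,0,0.012,0,0,0],[-0.003,0,0.006,0,0,0],[-0.004,0,0.006,0,0,0],[-0.004,0,0.006,0,0,0],[-0.004,0,0.006,0,0,0],[-0.004,0,0.006,0,0,0]]'
cat >> h.py <<'E'
def look(tag,b=(.36,.68,-.12,.2)):
    st=r.read_state(); tool(); print("tcp ff",ff(st["ee_pos"]).round(1))
    for n in("side","scene"):
        c=r.camera(n);np.savez(f"pics/{n}{tag}.npz",**c);W=cloud(c)
        # points in the band of plain top 24..33 mm and step 15..21, clear of the fence
        d=(W-M); n_=d@N
        out={}
        for nm,z0,z1 in(("top",.0245,.0315),("step",.0155,.0205)):
            m=boxw(W,*b,z0,z1)&(n_<-.002); m&=(c["image"].mean(2)>95)
            k,l,s,_=cv2.connectedComponentsWithStats(m.astype(np.uint8))
            i=1+np.argmax(s[1:,4]); p=W[l==i]; q=np.stack([(p-M)@U,(p-M)@N],1)*1000
            (cx,cy),(w,h),a=cv2.minAreaRect(q.astype(np.float32))
            if w<h:w,h,a=h,w,a-90
            a=(a+90)%180-90
            print(n,nm,"ctr(%.1f,%.1f) size %.1fx%.1f ang %.1f n=%d"%(cx,cy,w,h,a,len(p)))
E
python3 -c "
from h import *
look(1)"
```

```text
time: 3.48
ee_pos: [0.473, -0.0219, 0.0188]
eef_rot: [-0.705, 0.037, -0.043, 0.707]
ft_force: [0.7, 0.3, 0.5]
width: 0.0005
t 3.48 tcp [ 0.473  -0.0219  0.0188] w 0.000 F [0.7 0.3 0.5] 
axes x,y,z (cols)
 [[ 0.994  0.009  0.113]
 [-0.113  0.003  0.994]
 [ 0.008 -1.     0.004]] jaw yaw 83.5
tcp ff [ -10.8 -208.1   18.8]
side top ctr(-5.9,-116.2) size 55.8x33.1 ang 67.2 n=117
side step ctr(28.0,-179.0) size 113.0x25.9 ang 33.0 n=297
scene top ctr(3.0,-139.2) size 130.0x74.6 ang 32.4 n=463
scene step ctr(-18.3,-161.6) size 34.0x33.5 ang 7.6 n=63
```

```bash
python3 -m jog '[[0,-0.004,0,0,0,0],[0.002,0,-0.012,0,0,0],[0.004,0,-0.015,0,0,0],[0.004,0,-0.012,0,0,0],[0,0,-0.005,0,0,0],[0,0.003,0,-0.3,0,-0.5],[0,0.008,0,0,0,0],[0,0,0,0,0,0],[0,0,0,0,0,0]]'
python3 -c "
from h import *
look(2)"
```

```text
time: 4.33
ee_pos: [0.4778, -0.0679, 0.0116]
eef_rot: [0.707, -0.033, 0.045, -0.705]
ft_force: [-0.6, 0.7, 0.6]
width: 0.0008
t 4.33 tcp [ 0.4778 -0.0679  0.0116] w 0.001 F [-0.6  0.7  0.6] 
axes x,y,z (cols)
 [[ 0.994  0.017  0.111]
 [-0.111 -0.004  0.994]
 [ 0.017 -1.    -0.002]] jaw yaw 83.6
tcp ff [  -1.1 -253.3   11.6]
side top ctr(-8.2,-147.2) size 102.3x69.6 ang 33.0 n=353
side step ctr(0.2,-190.7) size 53.5x18.8 ang 65.5 n=101
scene top ctr(3.2,-140.4) size 130.0x74.7 ang 33.2 n=454
scene step ctr(-20.6,-161.7) size 35.8x33.3 ang 3.5 n=59
```

```bash
python3 -m jog '[[0,0.003,0,0,0,1],[0,0,0.006,0,0,0],[0,0,0.006,0,0,0],[-0.003,0,0.006,0,0,0],[-0.003,0,0.006,0,0,0],[-0.004,0,0.006,0,0,0],[-0.004,0,0.006,0,0,0],[0,0,0,0,0,0]]'
python3 -c "
from h import *
look(3)"
```

```text
time: 5.1
ee_pos: [0.467, -0.0245, 0.0085]
eef_rot: [0.706, -0.039, 0.037, -0.706]
ft_force: [0.2, 0.0, -0.3]
width: 0.0003
t 5.10 tcp [ 0.467  -0.0245  0.0085] w 0.000 F [ 0.2  0.  -0.3] 
axes x,y,z (cols)
 [[ 0.994 -0.002  0.108]
 [-0.108 -0.001  0.994]
 [-0.002 -1.    -0.001]] jaw yaw 83.8
tcp ff [ -16.5 -211.4    8.5]
side top ctr(-4.0,-123.6) size 34.0x28.2 ang -53.0 n=74
side step ctr(14.4,-188.4) size 79.6x24.5 ang 29.9 n=176
scene top ctr(3.6,-140.9) size 130.0x74.6 ang 32.3 n=459
scene step ctr(-20.4,-159.9) size 37.1x30.5 ang 14.5 n=51
```

```bash
python3 - <<'E'
from h import *
c=dict(np.load("pics/side3.npz"));d=dict(np.load("pics/scene3.npz"))
f=lambda p:[float(x) for x in p.round(1)]
print("side tcp px",f(proj(c,[.467,-.0245,.0085])),"scene",f(proj(d,[.467,-.0245,.0085])))
a=c["image"][170:270,240:400,::-1];b=d["image"][150:250,200:360,::-1]
cv2.imwrite("pics/both3.png",cv2.resize(np.vstack([cv2.resize(a,None,fx=3,fy=3),cv2.resize(b,None,fx=3,fy=3)]),(480,600)))
E
```

```text
side tcp px [303.9, 241.0] scene [278.6, 176.3]
```

View pics/both3.png

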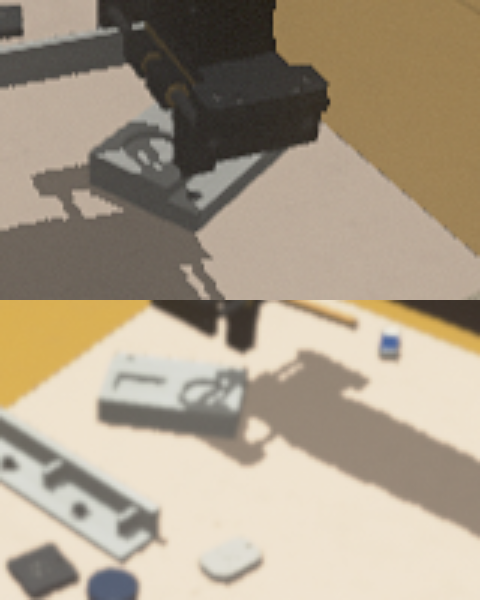

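```bash
python3 - <<'E'
from h import *
for n in("side3","side2"):
    c=dict(np.load(f"pics/{n}.npz"));W=cloud(c)
    print(n)
    for v in range(214,250,3):
        print(v,[(W[v,u]*1000).round(0).astype(int).tolist()+[int(c["image"][v,u].mean())] for u in(299,303,307)])
c=dict(np.load("pics/scene3.npz"));W=cloud(c)
for v in range(152,176,3): print(v,[(W[v,u]*1000).round(0).astype(int).tolist()+[int(c["image"][v,u].mean())] for u in(277,280,283)])
for n in("side0","side2","side3"):
    c=dict(np.load(f"pics/{n}.npz"))
E
```

```text
side3
214 [[458, -17, 74, 44], [455, -36, 86, 47], [421, -106, 141, 44]]
217 [[457, -17, 67, 45], [456, -34, 78, 45], [421, -105, 134, 43]]
220 [[457, -19, 61, 40], [459, -31, 68, 47], [421, -106, 128, 46]]
223 [[457, -19, 53, 45], [459, -30, 60, 46], [422, -105, 121, 46]]
226 [[457, -20, 47, 85], [460, -31, 53, 43], [467, -33, 52, 41]]
229 [[465, -7, 28, 87], [477, -3, 21, 93], [487, -1, 17, 162]]
232 [[464, -9, 22, 71], [474, -7, 17, 162], [483, -10, 16, 157]]
235 [[462, -13, 17, 93], [468, -18, 19, 56], [476, -20, 18, 123]]
238 [[457, -22, 18, 84], [464, -26, 18, 94], [472, -27, 17, 161]]
241 [[456, -23, 12, 73], [461, -31, 16, 71], [470, -32, 13, 80]]
244 [[456, -24, 4, 75], [461, -31, 8, 70], [469, -34, 7, 73]]
247 [[455, -27, -1, 100], [460, -33, 2, 93], [470, -33, -2, 174]]
side2
214 [[490, 39, 29, 162], [499, 37, 28, 161], [507, 34, 27, 168]]
217 [[486, 32, 27, 79], [493, 26, 29, 162], [501, 22, 28, 162]]
220 [[485, 29, 21, 96], [488, 18, 27, 135], [496, 14, 28, 164]]
223 [[474, 10, 29, 93], [482, 7, 28, 135], [490, 4, 28, 105]]
226 [[470, 3, 27, 93], [478, -1, 27, 80], [491,
[... 290 characters left out ...]
1, 76], [462, -30, 14, 69], [470, -32, 13, 73]]
244 [[456, -25, 5, 77], [461, -31, 8, 76], [469, -34, 7, 76]]
247 [[454, -28, 0, 99], [461, -32, 0, 95], [469, -34, -1, 150]]
152 [[443, 29, 130, 70], [437, 24, 130, 55], [438, 8, 121, 58]]
155 [[470, -13, 87, 53], [458, -10, 94, 50], [457, -24, 87, 51]]
158 [[470, -14, 77, 54], [458, -11, 84, 51], [456, -24, 77, 55]]
161 [[472, -19, 63, 52], [461, -17, 69, 54], [456, -25, 67, 58]]
164 [[472, -20, 52, 59], [460, -16, 60, 54], [455, -24, 58, 70]]
167 [[505, -74, -3, 210], [460, -17, 48, 136], [491, -85, -3, 203]]
170 [[497, -62, -4, 223], [488, -64, 0, 222], [484, -75, -5, 223]]
173 [[472, -23, 18, 150], [469, -35, 13, 170], [473, -58, -2, 215]]
```

```bash
python3 - <<'E'
from h import *
c=dict(np.load("pics/scene0.npz"));W=cloud(c)
for u0,v0 in((258,470),(345,437)):
    u=int(u0/1.5625);v=int(v0/1.5625)
    for dv in range(-12,6,2): print((u,v+dv),[(W[v+dv,u+k]*1000).round(0).tolist() for k in(-1,1)])
W=cloud(dict(np.load("pics/side2.npz")))
m=boxw(W,.43,.53,-.12,.0,.03,.2);print(np.nanmin(W[m][:,2]), np.percentile(W[m][:,2],[1,3,10]))
print(r.camera("wrist")["t"])
E
```

```text
(165, 288) [[258.0, 623.0, 262.0], [258.0, 620.0, 259.0]]
(165, 290) [[259.0, 624.0, 257.0], [258.0, 621.0, 256.0]]
(165, 292) [[259.0, 624.0, 253.0], [258.0, 621.0, 250.0]]
(165, 294) [[259.0, 625.0, 249.0], [257.0, 622.0, 248.0]]
(165, 296) [[258.0, 625.0, 245.0], [258.0, 622.0, 243.0]]
(165, 298) [[260.0, 625.0, 238.0], [257.0, 623.0, 239.0]]
(165, 300) [[263.0, 623.0, 230.0], [257.0, 623.0, 234.0]]
(165, 302) [[264.0, 623.0, 224.0], [257.0, 624.0, 230.0]]
(165, 304) [[408.0, 505.0, -3.0], [259.0, 623.0, 224.0]]
(220, 267) [[221.0, 535.0, 259.0], [220.0, 531.0, 257.0]]
(220, 269) [[220.0, 537.0, 256.0], [221.0, 531.0, 251.0]]
(220, 271) [[222.0, 535.0, 249.0], [220.0, 532.0, 248.0]]
(220, 273) [[222.0, 535.0, 245.0], [220.0, 532.0, 242.0]]
(220, 275) [[222.0, 535.0, 240.0], [nan, nan, nan]]
(220, 277) [[221.0, 536.0, 236.0], [219.0, 534.0, 236.0]]
(220, 279) [[222.0, 536.0, 230.0], [221.0, 531.0, 227.0]]
(220, 281) [[222.0, 536.0, 226.0], [222.0, 530.0, 221.0]]
(220, 283) [[222.0, 536.0, 221.0], [348.0, 384.0, -2.0]]
0.049438377856575746 [0.05389097 0.06165976 0.09324587]
[-0.02641573 -0.43225476  0.08986315]
```

The image shows the visible fingertips ending at z≈47 mm while the reported TCP is at 8.5 mm. At the start they were at 220 mm against a reported 184 mm. So the real tips sit about 37 mm above the reported TCP and passed over the block, which is why it hasn't moved. I'll check the body clearance before going lower.

```bash
python3 - <<'E'
from h import *
p=np.array([.467,-.0245,0])
for n in("side3","scene3"):
    W=cloud(dict(np.load(f"pics/{n}.npz")));d=W-p;a=d@U;b=d@N
    for lo,hi in((-110,-60),(-60,-40),(-40,-20),(-20,0),(0,20),(20,40),(40,60),(60,110)):
        m=(np.abs(a)<.05)&(b*1000>lo)&(b*1000<hi)&(W[...,2]>.034)&(W[...,2]<.25)
        if m.sum()>4:print(n,lo,hi,m.sum(),"zmin",np.sort(W[m][:,2])[:4].round(3),"a range",a[m&(W[...,2]<.1)].min().round(3) if (m&(W[...,2]<.1)).any() else None,a[m&(W[...,2]<.1)].max().round(3) if (m&(W[...,2]<.1)).any() else None)
E
```

```text
side3 -110 -60 1215 zmin [0.117 0.117 0.117 0.117] a range None None
side3 -60 -40 1147 zmin [0.128 0.13  0.131 0.131] a range None None
side3 -40 -20 880 zmin [0.12  0.121 0.121 0.122] a range None None
side3 -20 0 497 zmin [0.047 0.047 0.048 0.048] a range -0.013 0.011
side3 0 20 292 zmin [0.047 0.047 0.048 0.05 ] a range -0.013 -0.01
side3 20 40 91 zmin [0.121 0.122 0.123 0.124] a range None None
side3 40 60 50 zmin [0.129 0.13  0.131 0.131] a range None None
side3 60 110 342 zmin [0.116 0.116 0.116 0.117] a range None None
scene3 -110 -60 191 zmin [0.117 0.117 0.117 0.117] a range None None
scene3 -60 -40 81 zmin [0.127 0.128 0.129 0.129] a range None None
scene3 -40 -20 141 zmin [0.12  0.123 0.123 0.124] a range None None
scene3 -20 0 222 zmin [0.043 0.046 0.05  0.05 ] a range -0.014 -0.007
scene3 0 20 565 zmin [0.044 0.045 0.046 0.047] a range -0.014 0.013
scene3 20 40 379 zmin [0.11  0.118 0.119 0.121] a range None None
scene3 40 60 85 zmin [0.126 0.128 0.13  0.13 ] a range None None
scene3 60 110 462 zmin [0.113 0.114 0.114 0.115] a range None None
```

```bash
python3 -m jog '[[0.004,0,-0.015,0,0,0],[0.004,0,-0.015,0,0,0],[0.004,0,-0.012,0,0,0],[0.003,0,-0.003,0,0,0],[0,0.01,0,0,0,0],[0,0.01,0,0,0,0],[0,0.008,0,0,0,0],[0,0.004,0,0,0,0],[0,0,0,0,0,0],[0,0,0,0,0,0]]'
python3 -c "
from h import *
look(4)"
```

```text
time: 6.08
ee_pos: [0.4777, -0.0736, -0.0276]
eef_rot: [0.707, -0.04, 0.038, -0.705]
ft_force: [1.0, 0.3, 0.6]
width: 0.0003
t 6.08 tcp [ 0.4777 -0.0736 -0.0276] w 0.000 F [1.  0.3 0.6] 
axes x,y,z (cols)
 [[ 0.994 -0.003  0.109]
 [-0.109 -0.002  0.994]
 [-0.003 -1.    -0.002]] jaw yaw 83.7
tcp ff [  -0.6 -259.   -27.6]
side top ctr(-16.0,-152.6) size 81.7x69.5 ang 32.2 n=272
side step ctr(-19.7,-207.8) size 22.2x17.4 ang -49.4 n=47
scene top ctr(3.7,-140.0) size 130.5x73.6 ang 31.3 n=467
scene step ctr(-20.2,-159.8) size 36.9x33.1 ang 22.4 n=58
```

```bash
python3 -m jog '[[0,0,0.008,0,0,0],[0,0,0.008,0,0,0],[-0.001,0,0.007,0,0,0],[-0.003,0,0.006,0,0,0],[-0.004,0,0.006,0,0,0],[-0.004,0,0.006,0,0,0],[-0.004,0,0.006,0,0,0],[-0.004,0,0.006,0,0,0],[0,0,0,0,0,0]]'
python3 -c "
from h import *
look(5)"
```

```text
time: 6.93
ee_pos: [0.4628, -0.0135, -0.0261]
eef_rot: [0.707, -0.039, 0.039, -0.705]
ft_force: [0.6, -2.1, 0.5]
width: 0.0005
t 6.93 tcp [ 0.4628 -0.0135 -0.0261] w 0.000 F [ 0.6 -2.1  0.5] 
axes x,y,z (cols)
 [[ 0.994 -0.     0.109]
 [-0.109 -0.003  0.994]
 [ 0.    -1.    -0.003]] jaw yaw 83.8
tcp ff [ -22.  -200.8  -26.1]
side top ctr(-42.7,-150.1) size 34.6x17.9 ang -74.2 n=67
side step ctr(-26.6,-165.3) size 4.3x3.1 ang -21.8 n=6
scene top ctr(5.3,-119.6) size 131.4x75.9 ang 16.9 n=481
scene step ctr(36.2,-164.2) size 89.8x13.7 ang 14.0 n=60
```

```bash
python3 -m jog '[[-0.002,0,0.006,0,0,0],[-0.002,0,0.006,0,0,0],[-0.002,0,0.006,0,0,0],[-0.001,0,0.006,0,0,0],[-0.001,0,0.006,0,0,0],[0,0,0.005,0,0,0],[0,0,0,0,0,0]]'
python3 -c "
from h import *
look(6)"
```

```text
time: 7.62
ee_pos: [0.4577, 0.0228, -0.0264]
eef_rot: [0.708, -0.04, 0.039, -0.704]
ft_force: [-1.0, -2.9, 0.4]
width: 0.0004
t 7.62 tcp [ 0.4577  0.0228 -0.0264] w 0.000 F [-1.  -2.9  0.4] 
axes x,y,z (cols)
 [[ 0.994 -0.002  0.112]
 [-0.112 -0.004  0.994]
 [-0.002 -1.    -0.005]] jaw yaw 83.6
tcp ff [ -30.9 -165.3  -26.4]
side top ctr(74.5,-98.8) size 70.0x16.8 ang -86.0 n=54
side step ctr(71.3,-149.3) size 34.3x15.1 ang 47.4 n=38
scene top ctr(15.8,-98.9) size 134.3x71.6 ang -1.1 n=472
scene step ctr(-11.8,-100.4) size 34.5x34.5 ang -8.2 n=64
```

```bash
python3 -m jog '[[0,0,-0.01,0,0,0],[0.01,0,-0.008,0,0,0],[0.03,0,0,0.3,0,0],[0.03,0,0,0,0,0],[0.018,0,0,0,0,0],[0,0,0.008,0,0,0],[0,0,0.006,0,0,0],[0,0,0.006,0,0,0],[0,0,0.006,0,0,0],[0,0,0.005,0,0,0],[0,0,0,0,0,0]]'
python3 -c "
from h import *
look(7)"
```

```text
time: 8.63
ee_pos: [0.5508, 0.0216, -0.0259]
eef_rot: [-0.705, 0.039, -0.041, 0.707]
ft_force: [-0.1, -0.4, -0.9]
width: 0.0005
t 8.63 tcp [ 0.5508  0.0216 -0.0259] w 0.001 F [-0.1 -0.4 -0.9] 
axes x,y,z (cols)
 [[ 0.994  0.004  0.114]
 [-0.114  0.003  0.994]
 [ 0.003 -1.     0.004]] jaw yaw 83.5
tcp ff [  61.7 -156.4  -25.9]
side top ctr(6.3,-87.3) size 119.7x65.8 ang 2.2 n=278
side step ctr(-30.2,-83.2) size 16.6x5.7 ang 77.9 n=7
scene top ctr(10.7,-90.9) size 134.9x72.4 ang 2.5 n=509
scene step ctr(-15.2,-142.5) size 95.1x36.1 ang -19.5 n=76
```

```bash
python3 -m jog '[[0,0,0.006,0,0.3,0],[0,0,0.006,0,0,0],[0,0,0,0,0,0],[0,0,-0.012,0,0,0],[-0.01,0,-0.018,0,0,0],[-0.032,0,-0.008,0,0,0],[-0.032,0,0,0,0,0],[-0.023,0,0,0,0,0],[0,0,0,0,0,0]]'
python3 -c "
from h import *
look(8)"
```

```text
time: 9.48
ee_pos: [0.4458, 0.0042, -0.0273]
eef_rot: [-0.704, 0.042, -0.043, 0.707]
ft_force: [-0.3, -0.4, 0.5]
width: 0.0002
t 9.48 tcp [ 0.4458  0.0042 -0.0273] w 0.000 F [-0.3 -0.4  0.5] 
axes x,y,z (cols)
 [[ 0.993  0.002  0.12 ]
 [-0.12   0.004  0.993]
 [ 0.001 -1.     0.005]] jaw yaw 83.1
tcp ff [ -40.7 -185.2  -27.3]
side top ctr(63.0,-83.4) size 53.6x23.8 ang 88.9 n=79
side step ctr(73.1,-118.0) size 23.2x8.0 ang -83.6 n=18
scene top ctr(6.7,-82.8) size 133.2x72.8 ang 7.1 n=509
scene step ctr(-19.3,-89.8) size 35.4x35.1 ang 79.1 n=61
```

```bash
python3 -m jog '[[0,0,0.008,-0.3,-0.7,0],[0,0,0.008,0,0,0],[0,0,0.006,0,0,0],[0,0,0.006,0,0,0],[0,0,0.006,0,0,0],[0,0,0.006,0,0,0],[0,0,0.005,0,0,0],[0,0,0,0,0,0]]'
python3 -c "
from h import *
look(9)"
```

```text
time: 10.25
ee_pos: [0.458, 0.052, -0.0264]
eef_rot: [0.708, -0.036, 0.039, -0.704]
ft_force: [-0.2, -1.8, 0.8]
width: 0.0003
t 10.25 tcp [ 0.458   0.052  -0.0264] w 0.000 F [-0.2 -1.8  0.8] 
axes x,y,z (cols)
 [[ 0.994  0.004  0.106]
 [-0.106 -0.005  0.994]
 [ 0.005 -1.    -0.004]] jaw yaw 83.9
tcp ff [ -33.8 -136.3  -26.4]
side top ctr(69.1,-70.5) size 67.6x19.7 ang 88.4 n=60
side step ctr(64.5,-116.8) size 26.4x24.5 ang 1.3 n=52
scene top ctr(14.2,-70.1) size 134.5x71.9 ang -1.6 n=497
scene step ctr(49.7,-74.3) size 41.7x23.4 ang -5.1 n=53
```

```bash
python3 -m jog '[[0,0,-0.01,0,0,0],[0.012,0,-0.01,0,0,0],[0.03,0,0,0.3,0,0.3],[0.03,0,0,0,0,0],[0.02,0,0,0,0,0],[0,0,0.008,0,0,0],[0,0,0.006,0,0,0],[0,0,0.006,0,0,0],[0,0,0.006,0,0,0],[0,0,0.004,0,0,0],[0,0,0,0,0,0]]'
python3 -c "
from h import *
look(10)"
```

```text
time: 11.27
ee_pos: [0.5541, 0.0467, -0.0249]
eef_rot: [-0.705, 0.037, -0.04, 0.707]
ft_force: [0.0, -1.4, 0.5]
width: 0.0004
t 11.27 tcp [ 0.5541  0.0467 -0.0249] w 0.000 F [ 0.  -1.4  0.5] 
axes x,y,z (cols)
 [[ 0.994  0.005  0.109]
 [-0.109  0.003  0.994]
 [ 0.005 -1.     0.004]] jaw yaw 83.8
tcp ff [  62.3 -131.2  -24.9]
side top ctr(7.8,-61.4) size 125.5x66.2 ang 3.1 n=261
side step ctr(14.9,-98.4) size 4.6x4.6 ang -22.4 n=6
scene top ctr(9.6,-65.6) size 133.3x73.2 ang 1.5 n=525
scene step ctr(7.8,-115.7) size 136.1x38.4 ang -11.0 n=116
```

```bash
python3 -m jog '[[0,0,0.005,0,0,0],[0,0,0.004,0,0,0],[0,0,0,0,0,0],[0,0,-0.012,0,0,0],[-0.01,0,-0.015,0,0,0],[-0.032,0,0,0,0,0],[-0.032,0,0,0,0,0],[-0.028,0,0,0,0,0],[0,0,0.008,0,0,0],[0,0,0.006,0,0,0],[0,0,0.006,0,0,0],[0,0,0,0,0,0]]'
python3 -c "
from h import *
look(11)"
```

```text
time: 12.37
ee_pos: [0.4469, 0.0564, -0.0259]
eef_rot: [-0.704, 0.038, -0.04, 0.708]
ft_force: [0.6, 1.1, 0.4]
width: 0.0004
t 12.37 tcp [ 0.4469  0.0564 -0.0259] w 0.000 F [0.6 1.1 0.4] 
axes x,y,z (cols)
 [[ 0.994  0.003  0.111]
 [-0.111  0.006  0.994]
 [ 0.003 -1.     0.007]] jaw yaw 83.6
tcp ff [ -45.3 -133.1  -25.9]
side top ctr(58.6,-54.9) size 69.6x25.8 ang -86.0 n=94
side step ctr(58.5,-100.0) size 31.4x25.6 ang 3.4 n=58
scene top ctr(6.7,-59.3) size 132.6x73.7 ang 4.9 n=531
scene step ctr(-19.3,-63.4) size 38.1x32.1 ang 47.5 n=65
```

```bash
python3 -m jog '[[0,0,0.006,-0.4,0,0],[0,0,0.006,0,0,0],[0,0,0.004,0,0,0],[0,0,0,0,0,0]]'
python3 -c "
from h import *
look(12)"
```

```text
time: 12.8
ee_pos: [0.4489, 0.0698, -0.0268]
eef_rot: [0.708, -0.041, 0.04, -0.704]
ft_force: [-0.4, -0.4, -0.1]
width: 0.0004
t 12.80 tcp [ 0.4489  0.0698 -0.0268] w 0.000 F [-0.4 -0.4 -0.1] 
axes x,y,z (cols)
 [[ 0.993 -0.001  0.114]
 [-0.114 -0.006  0.993]
 [ 0.    -1.    -0.006]] jaw yaw 83.4
tcp ff [ -44.8 -119.6  -26.8]
side top ctr(62.1,-52.6) size 70.9x30.6 ang 89.4 n=115
side step ctr(57.3,-98.4) size 37.9x25.7 ang 2.2 n=86
scene top ctr(10.7,-52.7) size 134.7x72.3 ang -0.6 n=493
scene step ctr(-14.2,-54.6) size 35.4x33.5 ang 39.9 n=64
```

```bash
python3 -m jog '[[0,0,-0.008,0.3,-0.3,0],[0.012,0,-0.008,0,0,0],[0.032,0,0,0,0,0],[0.032,0,0,0,0,0],[0.028,0,0,0,0,0],[0,0,0.006,0,0,0],[0,0,0.006,0,0,0],[0,0,0.005,0,0,0],[0,0,0.004,0,0,0],[0,0,0,0,0,0]]'
python3 -c "
from h import *
look(13)"
```

```text
time: 13.73
ee_pos: [0.5594, 0.0647, -0.026]
eef_rot: [-0.705, 0.035, -0.04, 0.707]
ft_force: [0.8, -0.6, 0.9]
width: 0.0005
t 13.73 tcp [ 0.5594  0.0647 -0.026 ] w 0.000 F [ 0.8 -0.6  0.9] 
axes x,y,z (cols)
 [[ 0.994  0.007  0.107]
 [-0.107  0.003  0.994]
 [ 0.007 -1.     0.004]] jaw yaw 83.9
tcp ff [  65.6 -112.6  -26. ]
side top ctr(7.8,-43.8) size 128.7x64.5 ang 2.9 n=260
side step ctr(-23.7,-38.7) size 24.1x15.5 ang 42.9 n=16
scene top ctr(8.1,-48.4) size 133.2x72.1 ang 2.8 n=529
scene step ctr(-0.8,-96.2) size 137.2x56.3 ang -19.2 n=131
```

```bash
python3 -m jog '[[0,0,-0.009,0,0,0],[-0.012,0,-0.009,0,0,0.4],[-0.032,0,0,0,0,0],[-0.032,0,0,0,0,0],[-0.028,0,0,0,0,0],[0,0,0.006,0,0,0],[0,0,0.006,0,0,0],[0,0,0.005,0,0,0],[0,0,0.003,0,0,0],[0,0,0,0,0,0]]'
python3 -c "
from h import *
look(14)"
```

```text
time: 14.67
ee_pos: [0.447, 0.0751, -0.0268]
eef_rot: [-0.704, 0.04, -0.036, 0.709]
ft_force: [-0.1, -0.0, -0.7]
width: 0.0003
t 14.67 tcp [ 0.447   0.0751 -0.0268] w 0.000 F [-0.1 -0.  -0.7] 
axes x,y,z (cols)
 [[ 0.994 -0.005  0.108]
 [-0.108  0.007  0.994]
 [-0.006 -1.     0.007]] jaw yaw 83.8
tcp ff [ -47.3 -114.5  -26.8]
side top ctr(59.1,-44.2) size 70.6x30.4 ang -88.6 n=114
side step ctr(57.5,-88.4) size 34.5x27.9 ang -5.7 n=79
scene top ctr(8.8,-41.6) size 133.3x80.4 ang 1.8 n=534
scene step ctr(44.5,-46.2) size 42.3x23.0 ang -2.5 n=56
```

```bash
python3 -m jog '[[0,0,0.004,0,0,-0.3],[0,0,0.003,-0.4,0,0],[0,0,0,0,0,0],[0,0,-0.01,0,0,0],[0,0,-0.02,0,0,0],[0,0,-0.03,0,0,0],[0,0,0,0,0,0]]'
python3 - <<'E'
from h import *
look(15)
c=dict(np.load("pics/side15.npz"));d=dict(np.load("pics/scene15.npz"))
a=cv2.resize(c["image"][150:240,220:370,::-1],(600,300),interpolation=2);b=cv2.resize(d["image"][160:250,210:360,::-1],(600,300),interpolation=2)
cv2.imwrite("pics/both15.png",np.vstack([a,b]))
E
```

```text
time: 15.35
ee_pos: [0.4436, 0.0197, -0.0264]
eef_rot: [0.707, -0.036, 0.038, -0.705]
ft_force: [-0.5, 0.3, 0.3]
width: 0.0005
t 15.35 tcp [ 0.4436  0.0197 -0.0264] w 0.001 F [-0.5  0.3  0.3] 
axes x,y,z (cols)
 [[ 0.994  0.003  0.105]
 [-0.105 -0.002  0.994]
 [ 0.003 -1.    -0.002]] jaw yaw 84.0
tcp ff [ -44.6 -170.   -26.4]
side top ctr(68.4,-44.9) size 67.7x24.0 ang 75.3 n=90
side step ctr(64.6,-88.9) size 25.9x22.4 ang 89.4 n=35
scene top ctr(10.5,-43.6) size 132.1x72.2 ang -0.8 n=528
scene step ctr(-14.9,-44.0) size 37.5x33.8 ang -5.8 n=65
```

View pics/both15.png

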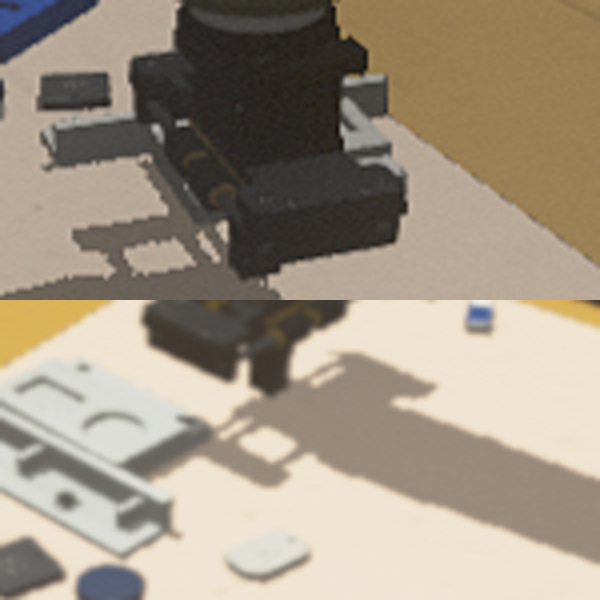

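The scene view shows the block nearly parallel to the fence with a narrow gap, corner at about (205,430), with the bystanders untouched. I'll switch to small alternate pushes now.

```bash
python3 -m jog '[[0.03,0,0.02,0,0,0],[0.03,0,0.014,0,0,0],[0.03,0,0.01,0,0,0],[0.016,0,0,0,0,0],[0,0,0,0,0,0],[0,0,0.006,0,0,0],[0,0,0.005,0,0,0],[0,0,0.004,0,0,0],[0,0,0.002,0,0,0],[0,0,0,0,0,0]]'
python3 -c "
from h import *
look(16)"
```

```text
time: 16.28
ee_pos: [0.5582, 0.0744, -0.0271]
eef_rot: [0.707, -0.035, 0.038, -0.705]
ft_force: [-0.1, -0.1, 0.2]
width: 0.0002
t 16.28 tcp [ 0.5582  0.0744 -0.0271] w 0.000 F [-0.1 -0.1  0.2] 
axes x,y,z (cols)
 [[ 0.995  0.004  0.103]
 [-0.103 -0.004  0.995]
 [ 0.004 -1.    -0.003]] jaw yaw 84.1
tcp ff [  63.4 -103.1  -27.1]
side top ctr(5.7,-33.2) size 125.8x63.2 ang 1.0 n=231
side step ctr(-30.1,-23.8) size 25.4x19.4 ang 70.7 n=23
scene top ctr(6.3,-38.5) size 132.2x72.4 ang 1.2 n=504
scene step ctr(30.9,-86.8) size 83.2x15.8 ang 1.7 n=69
```

```bash
python3 -m jog '[[0,0,-0.008,0,0,0],[-0.012,0,-0.008,0.2,0.3,0],[-0.032,0,0,0,0,0],[-0.032,0,0,0,0,0],[-0.026,0,0,0,0,0],[0,0,0.005,0,0,0],[0,0,0.005,0,0,0],[0,0,0.004,0,0,0],[0,0,0.002,0,0,0],[0,0,0.002,0,0,0]]'
python3 -c "
from h import *
look(17)"
```

```text
time: 17.22
ee_pos: [0.4474, 0.0878, -0.0283]
eef_rot: [-0.705, 0.038, -0.036, 0.707]
ft_force: [-5.7, -17.8, 12.5]
width: 0.0005
t 17.22 tcp [ 0.4474  0.0878 -0.0283] w 0.001 F [ -5.7 -17.8  12.5] 
axes x,y,z (cols)
 [[ 0.994 -0.002  0.105]
 [-0.105  0.003  0.994]
 [-0.003 -1.     0.003]] jaw yaw 84.0
tcp ff [ -48.2 -101.8  -28.3]
side top ctr(59.1,-35.1) size 66.6x32.3 ang -85.2 n=114
side step ctr(54.3,-79.8) size 38.6x25.5 ang -0.2 n=87
scene top ctr(8.6,-37.0) size 131.6x68.5 ang 0.2 n=430
scene step ctr(47.0,-37.8) size 46.0x22.7 ang 0.1 n=55
```

```bash
python3 -m jog '[[0,-0.001,-0.008,0,0,0],[0.012,0,-0.008,0,0,0],[0.032,0,0,0,0,0],[0.032,0,0,0,0,0],[0.029,0,0,0,0,0],[0,0,0.005,0,0,0],[0,0,0.005,0,0,0],[0,0,0.004,0,0,0],[0,0,0.002,0,0,0]]'
python3 -c "
from h import *
look(18)"
```

```text
time: 18.07
ee_pos: [0.5615, 0.0736, -0.0283]
eef_rot: [-0.705, 0.037, -0.038, 0.707]
ft_force: [-0.1, -0.6, -0.0]
width: 0.0008
t 18.07 tcp [ 0.5615  0.0736 -0.0283] w 0.001 F [-0.1 -0.6 -0. ] 
axes x,y,z (cols)
 [[ 0.994  0.001  0.106]
 [-0.106  0.003  0.994]
 [ 0.001 -1.     0.003]] jaw yaw 83.9
tcp ff [  66.8 -103.6  -28.3]
side top ctr(7.5,-34.1) size 124.4x65.2 ang 0.7 n=275
side step ctr(33.0,-70.1) size 31.1x5.6 ang 0.8 n=24
scene top ctr(9.2,-36.5) size 133.0x68.8 ang 0.7 n=460
scene step ctr(-30.4,-71.3) size 111.5x58.1 ang -38.7 n=102
```

Nearly there. I'll press this end gently until the force rises.

```bash
python3 -m jog '[[0,-0.001,0.002,0,0,0],[0,0,0.002,0,0,0]]'; python3 -m jog '[[0,0,0.002,0,0,0]]'
```

```text
time: 18.33
ee_pos: [0.5606, 0.0753, -0.0271]
eef_rot: [-0.706, 0.037, -0.038, 0.706]
ft_force: [1.9, -11.1, -1.7]
width: -0.0
time: 18.42
ee_pos: [0.5606, 0.0751, -0.027]
eef_rot: [0.707, -0.038, 0.039, -0.706]
ft_force: [1.3, -6.2, -4.2]
width: 0.0003
```

```bash
python3 -m jog '[[0,0,-0.008,0,0,0],[-0.012,0,-0.008,0,0,0],[-0.032,0,0,0,0,0],[-0.032,0,0,0,0,0],[-0.026,0,0,0,0,0],[0,0,0.005,0,0,0],[0,0,0.005,0,0,0],[0,0,0.004,0,0,0],[0,0,0.002,0,0,0],[0,0,0.002,0,0,0]]'; python3 -m jog '[[0,0,0.002,0,0,0]]'
python3 -c "
from h import *
tool();print(ff(r.read_state()['ee_pos']))"
```

```text
time: 19.25
ee_pos: [0.4538, 0.086, -0.0263]
eef_rot: [-0.705, 0.038, -0.04, 0.707]
ft_force: [0.2, -0.7, -0.1]
width: 0.0008
time: 19.33
ee_pos: [0.4542, 0.0869, -0.0263]
eef_rot: [0.706, -0.038, 0.039, -0.706]
ft_force: [-4.0, -11.3, 7.4]
width: 0.0005
t 19.33 tcp [ 0.4542  0.0869 -0.0263] w 0.001 F [ -4.  -11.3   7.4] 
axes x,y,z (cols)
 [[ 0.994  0.002  0.109]
 [-0.109 -0.     0.994]
 [ 0.002 -1.    -0.   ]] jaw yaw 83.7
[ -41.35507906 -102.02877047  -26.34466445]
```

```bash
python3 -m jog '[[0,0,-0.008,0,0,0],[0,0,-0.02,0,0,0],[0,-0.03,-0.02,0,0,0],[0,-0.035,-0.01,0,0,0],[-0.01,-0.035,-0.02,0,0,0],[-0.01,-0.035,-0.03,0,0,0],[0,-0.035,-0.03,0,0,0],[0,-0.035,-0.03,0,0,0],[0,-0.03,-0.03,0,0,0],[0,0,-0.03,0,0,0],[0,0,0,0,0,0],[0,0,0,0,0,0]]'
python3 - <<'E'
from h import *
look(19)
c=dict(np.load("pics/side19.npz"));d=dict(np.load("pics/scene19.npz"))
a=cv2.resize(c["image"][150:240,220:370,::-1],(600,300),interpolation=2);b=cv2.resize(d["image"][140:230,180:330,::-1],(600,300),interpolation=2)
cv2.imwrite("pics/both19.png",np.vstack([a,b]))
E
```

```text
time: 20.33
ee_pos: [0.4125, -0.14, 0.2031]
eef_rot: [0.708, -0.039, 0.044, -0.704]
ft_force: [-0.1, 0.1, -0.1]
width: 0.0008
t 20.33 tcp [ 0.4125 -0.14    0.2031] w 0.001 F [-0.1  0.1 -0.1] 
axes x,y,z (cols)
 [[ 0.993  0.007  0.116]
 [-0.116 -0.005  0.993]
 [ 0.007 -1.    -0.004]] jaw yaw 83.3
tcp ff [ -58.2 -332.1  203.1]
side top ctr(9.8,-35.4) size 129.5x67.2 ang 0.4 n=519
side step ctr(9.9,-79.2) size 129.9x28.3 ang 0.6 n=339
scene top ctr(8.8,-36.8) size 131.5x67.4 ang -0.2 n=472
scene step ctr(-4.3,-78.9) size 149.2x64.3 ang -26.9 n=139
```

View pics/both19.png

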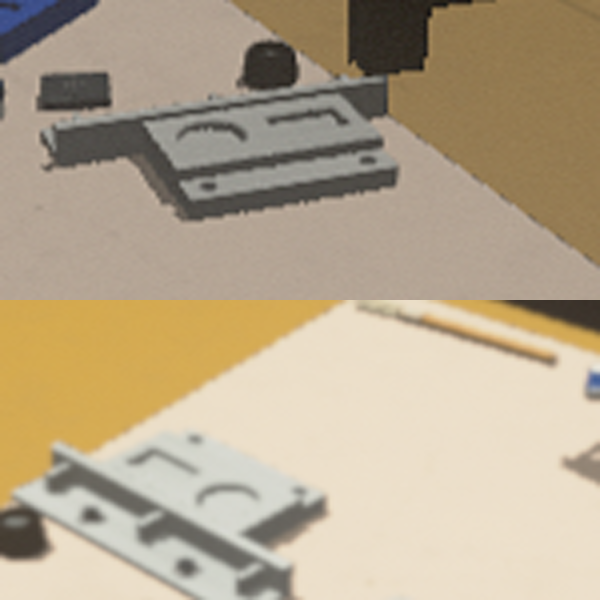

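```bash
python3 - <<'E'
from h import *
c=dict(np.load("pics/side19.npz"));W=cloud(c);d=(W-M);a=d@U*1000;n=d@N*1000;z=W[...,2]*1000
for lo in range(-100,110,20):
    A=(a>lo)&(a<lo+20)
    f=A&(np.abs(n)<6)&(z>8)&(z<26) if lo<-60 or lo>80 else A&(np.abs(n)<6)&(z>29.5)&(z<32)
    b=A&(n>-100)&(n<-85)&(z>3)&(z<14)
    print(lo,"fence n %.1f (%d)"%(np.median(n[f]) if f.any() else np.nan,f.sum()),"back n %.1f (%d)"%(np.median(n[b]) if b.any() else np.nan,b.sum()))
m=(n>-97)&(n<-86)&(z>3)&(z<14)&(np.abs(a)<90);p=np.polyfit(a[m],n[m],1);print("back slope deg",np.degrees(np.arctan(p[0])).round(2),"n at ends",np.polyval(p,[-56,74]).round(1),a[m].min(),a[m].max())
c0=dict(np.load("pics/side0.npz"));df=cv2.absdiff(c0["image"],c["image"]).max(2)
for nm,u,v in(("oval",327,322),("square",373,275),("pot",333,279),("loupe",449,264),("eraser",474,477),("brush",575,447),("blue",343,240)):
    u,v=int(u/1.5625),int(v/1.5625);print(nm,(df[v-8:v+9,u-12:u+13]>50).sum(),end="; ")
E
```

```text
-100 fence n -0.3 (48) back n nan (0)
-80 fence n 0.2 (53) back n nan (0)
-60 fence n 0.2 (7) back n -91.9 (29)
-40 fence n 0.2 (8) back n -92.4 (32)
-20 fence n -0.4 (9) back n -92.2 (33)
0 fence n -0.5 (10) back n -92.1 (32)
20 fence n 0.7 (7) back n -91.7 (30)
40 fence n -0.1 (5) back n -92.0 (29)
60 fence n 0.6 (4) back n -91.9 (22)
80 fence n 0.9 (7) back n nan (0)
100 fence n 0.3 (24) back n nan (0)
back slope deg 0.19 n at ends [-92.2 -91.8] -55.69299935233655 74.73911721196629
oval 0; square 0; pot 0; loupe 0; eraser 0; brush 0; blue 0;
```

```bash
python3 -c "
from bench import r
print(r.close_job(), r.read_state()['time'])"
```

```text
the job is handed in; nothing more can be done
the job is handed in; nothing more can be done
```

The die block now sits flush against the fence and the job is handed in, at about 20 s of the 66 s allowed. I walked it round with closed fingertips low on the stepped back, pushing at the -x and +x ends in turn. It was within about 1° of square before it met the fence. It was not gripped, and I saw no sign of tipping or lifting.

**Position:** in the last range measurement the back stood 91.7–92.4 mm from the fence plane along its whole length, against 92 mm for flush. The angle to the fence was about 0.2°. The block spans -56 to +75 mm along a fence that runs ±110 mm. The final presses stopped firmly at both ends, at tool positions within 0.4 mm of each other and with forces of 11–18 N.

**Bystanders:** the side camera shows no change at any of the six bystanders or the blue look-alike. The arm was clear of everything when I handed in.

**What disagreed:**
- **Fingertip height:** the real fingertips sit about 37 mm above the reported tool position. My first two pushes therefore passed over the step without moving the block. I measured the offset in the images and lowered the tool to correct it.
- **Top-face fits:** the rough fits to the block's top face were 2–4 mm off, so I relied on the back-face measurement and the contact forces instead.

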